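Shim the rocking balance

TASK

The bench balance rocks because its short front-left foot (orange band, below the orange dot) hangs above the worktop. With your fingertips only, push the orange wedge along the worktop, thin end first, under that foot until it is snug and carries the foot, without jacking the balance out of level or shoving it along; then press down firmly on the orange dot to check that the balance no longer rocks, and leave everything standing so. Do not lift the wedge or the balance, and leave the other things where they are.

Things in the scene. Friction and masses are not known exactly. Their poses are not given: they have to be found in the camera images.
- bench_balance: Loose bench balance, 2.6 kg: white and grey casing 180 (x) x 210 (y) mm, 18 to 60 mm above the worktop, with a dark display along its front edge and a round steel pan (100 mm across, centre 28 mm behind the middle, top at 72 mm). Origin: on the worktop below the casing's middle; x to its rear, y to its left, z up. Feet 20 mm across at x = +-65, y = +-80 mm; the front-left one is short.
- short_foot (a point): Centre of the underside of the short front-left foot (orange band), 8 mm above the worktop while the balance is level. The casing overhangs its centre by 25 mm. The balance starts level on the other three feet; about 5 N down on this corner tips it. The wedge goes in from the balance's left side, along its -y.
- press_mark (a point): Middle of the orange dot on top of the casing, straight above the short foot, 60 mm above the worktop. A downward push of 10 to 20 N here, kept for half a second, is a good check (under 7 N may not load the wedge, over 50 N is too much).
- wedge: Loose orange wedge shim with black ribs, about 0.1 kg, 100 mm long (x), 50 mm wide. Origin: middle of its underside; x points to the thin end. Height grows evenly from 2 mm at the thin end (x = 50 mm) to 22 mm at the back (x = -50 mm). It lies to the left of the balance. Under the level balance it becomes tight when the foot's centre is about 30 mm ahead (+x) of its origin.
- wedge_back (a point): Middle of the wedge's upright flat back face, 50 mm wide, 22 mm tall; this point is 11 mm above the worktop. Pushed here, the wedge slides with under 1.5 N until it meets the foot; then the resistance climbs, a push of 4 to 8 N makes it snug, and it stays when let go. Every 5 mm past tight lifts the foot 1 mm.
- beaker: Bystander, to be left alone: empty clear beaker, 53 mm across, 66 mm tall. Origin: middle of its underside.
- flask: Bystander, to be left alone: conical flask with a blue cap and white contents, 69 mm across, 123 mm tall. Origin: middle of its underside.
- vial_white: Bystander, to be left alone: sample vial with a white cap, 28 mm across, 62 mm tall. Origin: middle of its underside.
- vial_black: Bystander, to be left alone: sample vial with a black cap, 28 mm across, 62 mm tall. Origin: middle of its underside.
- tip_box: Bystander, to be left alone: white and blue pipette tip box, 100 x 66 x 57 mm. Origin: middle of its underside.
- petri_dish: Bystander, to be left alone: open petri dish, 60 mm across, 13 mm tall. Origin: middle of its underside.
- tape_roll: Bystander, to be left alone: roll of masking tape lying flat, 104 mm across, 25 mm tall. Origin: middle of its underside.
- marker: Bystander, to be left alone: red-capped marker pen lying flat, 130 mm long, 17 mm thick. Origin: middle of its underside.
Not all that is in view belongs to the job. Of the things that look like the wedge, take the one that is nearest to the robot's base at the start.

How it is judged:
On the way, in this order (a step that is already met when the one before it is completed fails the run):
1. the wedge lies flat with the short foot on it, snug (over 0.3 N), the balance level, and is let go (x of short_foot in the frame of wedge between 0.01 and 0.04 m and y of short_foot in the frame of wedge between -0.022 and 0.022 m and angle between bench_balance's own z axis and vertical below 0.015 rad and angle between wedge's own z axis and vertical below 0.03 rad and contact force between wedge and bench_balance above 0.3 N and contact force between the fingers and wedge below 0.05 N and contact force between the fingers and bench_balance below 0.05 N), for 0.2 s.
2. the fingers press down on the corner over the short foot with over 5 N, the wedge takes the load (over 3 N), and the balance stays level within 0.015 rad (x of short_foot in the frame of wedge between 0.01 and 0.04 m and y of short_foot in the frame of wedge between -0.022 and 0.022 m and angle between bench_balance's own z axis and vertical below 0.015 rad and contact force between the fingers and bench_balance above 5 N and contact force between wedge and bench_balance above 3 N), for 0.3 s.
At the end, for the whole second after the job is handed in: The wedge lies flat under the short foot (foot's centre 10 to 40 mm ahead of the wedge's origin and within 22 mm of its centre line) and carries it with over 0.3 N; the balance is level within 0.015 rad, at rest, and within 30 mm of where it stood (x of short_foot in the frame of wedge between 0.01 and 0.04 m and y of short_foot in the frame of wedge between -0.022 and 0.022 m and angle between bench_balance's own z axis and vertical below 0.015 rad and angle between wedge's own z axis and vertical below 0.03 rad and contact force between wedge and bench_balance above 0.3 N and distance of bench_balance from where it was at the start of the episode below 0.03 m and linear speed of each of bench_balance, wedge below 0.01 m/s); the robot touches nothing.
It fails at once if the wedge is lifted by 10 mm or stood up (height (world z) of wedge above 0.01 m or angle between wedge's own z axis and vertical above 0.3 rad).
It fails at once if the balance is lifted, tipped over 0.12 rad or shoved over 30 mm (height (world z) of bench_balance above 0.015 m or angle between bench_balance's own z axis and vertical above 0.12 rad or distance of bench_balance from where it was at the start of the episode above 0.03 m).
It fails at once if the wedge is squeezed or rammed with over 35 N (contact force between the fingers and wedge above 35 N).
It fails at once if the balance is pressed with over 50 N (contact force between the arm and bench_balance above 50 N).
It fails at once if a bystander is shifted by over 30 mm or lifted (distance of any of beaker, flask, vial_white, vial_black, tip_box, petri_dish, tape_roll, marker from where it was at the start of the episode above 0.03 m).
It also fails if it takes over 53 s, if anything falls off the work surface, if the arm or the gripper's body presses on something with over 40 N, if the wrist force passes 120 N, or if a joint passes its speed limit or range.

ROBOT

A 6-joint arm with a two-finger parallel gripper is mounted at the origin on a cart in front of the work surface, level with it; the furniture and walls round the work are solid. World frame = base frame: x ahead of the robot, y to its left, z up, the work surface at z = 0. Lengths are in m, angles in rad, forces in N, time in s.
With the tool pointing down it reaches from about 0.225 to 0.875 m from the base axis. Payload 3.4 kg.
Tool frame: the origin (TCP) lies at the very end of the fingers, on their centre line; the grasp point (between the pads) lies 19 mm behind it (manip.hold_point_z is the distance from the TCP to the grasp point, in m); z points along the fingers, y is the line along which they close (so a half turn about z gives the same grasp; the last joint's range is limited). The gripper opens to 85 mm and grips with 20 to 120 N. Pads are 22 mm wide; open, the fingers measure 114 mm over their backs; the gripper's body (76 mm by 85 mm) begins 54 mm behind the grasp point. The pads swing forward as they close: fully open they stand 13 mm farther back than shut.
Start: joints at [-1.427, 0.276, 1.505, -0, 1.361, -0.121], TCP at [0.15, -0.555, 0.231] pointing down, gripper open.
Joint ranges: [-2.89, 2.89], [-0.75, 2.08], [0.22, 2.7], [-1.18, 4.32], [0.11, 2.71], [-2.7, 2.7]. Speed limits (rad/s): [2.57, 2.57, 3.14, 3.14, 3.14, 3.14].

INTERFACE

Orientations are given as a unit quaternion [w, x, y, z].
In Python, from rig import readout, viewer, order, manip gives the robot as it stands. The module is installed in compiled form; this text tells all that it offers.
- The arm moves only by the tool send_rows, never from a script. Its arguments are lists of equal length, an entry for each row: "xyz": the shift along the world's x, y, z in m, a list of three; "delta_rot": the turn, a rotation vector about the world's x, y, z in degrees, a list of three. In form: {"xyz": [[tx, ty, tz], ...], "delta_rot": [[wx, wy, wz], ...]}. A call has 1 to 12 rows; each row shifts and turns the commanded pose from where the row before left it; what a row does not reach is not made up. A row lasts 1/10 s, in which the tool goes at most 50 mm and 8.59 degrees, less where a joint would pass 70% of its speed; a pose out of reach is approached as far as the arm can. A call with a gripper value outside its range is refused whole. "gripper" is the finger opening in m, from 0 to 0.0854, set as the call begins (left out, the last holds). The fingers move at their own pace and stop on an object; "force" is the grip in N (left out, the last holds). Time passes only in rows, so rows that do not move let the fingers close. It gives the time, the measured TCP pose, the force, the opening and the grip force at its end, in the units of the state.
- readout.get_state(): the state, without advancing time (a new reading comes with each control period).
- viewer.get_image(name): name is "scene" or "top"; returns a dict with "color" (384x512x3 uint8, red, green, blue), "depth" (384x512 float32, m along the optical axis (not along the pixel's ray), 0 where there is no reading), "K" (3x3 intrinsics, pixels), "camera_from_world" (4x4, takes a point from world to camera coordinates). Camera axes: x right, y up, looking along -z (the intrinsics and any distortion apply to the point x, -y, -z); pixel columns grow to the right and rows downward; lengths in m; the calibration is good to about 2 mm. A picture is of the moment at which its call begins.
- order.sign_off(): hands the job in; it is judged then, once.
The state is a dict: "clock": time; "qpos": joint angles; "qd": joint speeds; "effort": joint torques, N m; "position": TCP position; "ee_rot": TCP orientation; "contact_force": force on the tool from outside, world axes, zero at the start; "moment": the same for the moment, N m; "width": finger opening in m; "gripper_force": force on a finger pad.
Only numpy, scipy, OpenCV 4.12 (cv2) and the standard library are available. Lean on these libraries where they do the work, as an engineer would, in place of code of your own. Each camera call takes 0.05 s, during which the arm holds its last target. There are 200 camera calls.

## Working session

There is one attempt and no reset: what is moved stays moved. The work goes in short steps, Python scripts to look and compute and a tool call to move; the robot and the scene stay as the last step left them, time stands still between calls to the robot, and variables do not carry over. Pictures are saved under pics/ and viewed, at most 10 in all, crops included, and the job is handed in when it is done.

Besides the shell and the picture viewer there is one more tool, called after ">>>" as name(argument=value, ...), one argument or row to a line, values as JSON. send_rows: Moves the arm, as the interface text tells. Its arguments: {"type":"object","properties":{"xyz":{"type":"array"},"delta_rot":{"type":"array"},"gripper":{"type":"number"},"force":{"type":"number"}},"required":["xyz","delta_rot"]}

```bash
mkdir -p pics; cat > h.py <<'E'
import numpy as np, cv2
from rig import readout, viewer, order, manip
def pts(im):
    d=im["depth"];K=im["K"];v,u=np.mgrid[:d.shape[0],:d.shape[1]]
    c=np.stack([(u-K[0,2])/K[0,0]*d,-(v-K[1,2])/K[1,1]*d,-d,np.ones_like(d)],-1)
    w=c@np.linalg.inv(im["camera_from_world"]).T
    return w[...,:3]
E
python3 - <<'E'
from h import *
for n in ["top","scene"]:
    im=viewer.get_image(n); np.savez("/tmp/%s.npz"%n,**im)
    cv2.imwrite(f"pics/{n}.png",im["color"][...,::-1])
    print(n,im["K"].tolist(),np.linalg.inv(im["camera_from_world"]).round(3).tolist())
    hsv=cv2.cvtColor(im["color"],cv2.COLOR_RGB2HSV)
    m=cv2.inRange(hsv,(5,130,100),(22,255,255))
    k,l,s,c=cv2.connectedComponentsWithStats(m); W=pts(im)
    for i in range(1,k):
        if s[i,4]>8: print(s[i],c[i].round(1),np.nanmedian(W[l==i],0).round(3))
print(readout.get_state())
E
```

```text
top [[495.75915587922924, 0.0, 260.8514028554438], [0.0, 495.75915587922924, 184.75994131518556], [0.0, 0.0, 1.0]] [[-0.369, 0.907, -0.205, 0.16], [-0.929, -0.359, 0.087, 0.188], [0.006, 0.222, 0.975, 1.806], [0.0, 0.0, 0.0, 1.0]]
[236 166  28  15 346] [249.6 173. ] [0.594 0.05  0.012]
[282 168   5   5  21] [283.9 170.2] [ 0.546 -0.066  0.061]
[117 225  29  17 352] [130.8 233. ] [0.543 0.533 0.013]
scene [[389.36737167347866, 0.0, 252.45493749302437], [0.0, 389.36737167347866, 191.04432170148394], [0.0, 0.0, 1.0]] [[-0.896, 0.257, -0.361, 0.058], [-0.443, -0.495, 0.747, 1.058], [0.013, 0.83, 0.558, 0.84], [0.0, 0.0, 0.0, 1.0]]
[264 181   5   3  12] [265.8 181.9] [ 0.545 -0.065  0.06 ]
[227 200  25  15 202] [238.6 206.8] [0.593 0.067 0.012]
[152 291  40  32 612] [171.7 306.8] [0.541 0.536 0.011]
{'clock': 0.1, 'qpos': array([-1.42696829e+00,  2.76515555e-01,  1.50603298e+00, -1.26876342e-05,
        1.36067856e+00, -1.20983931e-01]), 'qd': array([-0.00082175, -0.00088553, -0.00373656,  0.00112411,  0.00096973,
       -0.00069821]), 'effort': array([ 1.46762704e-03, -4.17698801e+01, -2.46405995e+01, -2.26517959e-04,
        5.88732961e-03, -9.50877734e-06]), 'position': array([ 0.15042379, -0.55448015,  0.2305249 ]), 'ee_rot': array([-8.17097963e-04,  9.91246620e-01,  1.32020720e-01, -1.55369565e-05]), 'contact_force': array([ 0.0600744 , -0.21751556,  0.30022608]), 'moment': array([-0.0262554 ,  0.04055587,  0.01356624]), 'gripper_force': 0.0, 'width': 0.08529971558623521}
```

View pics/top.png

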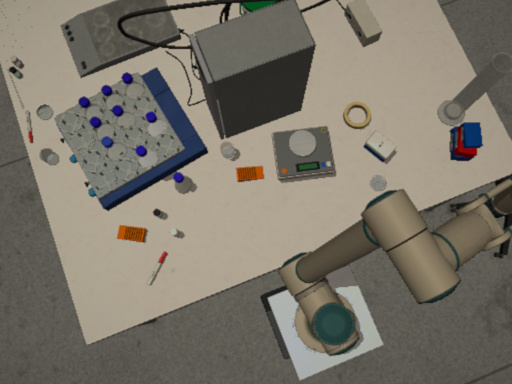

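View pics/scene.png

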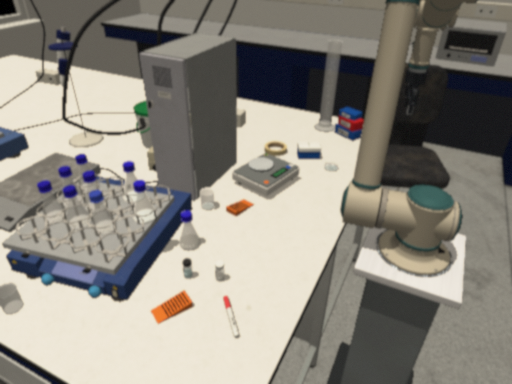

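Candidates for the wedge: top px (250,173), 0.60 m from the base, and top px (131,233), 0.76 m. The orange dot on the balance is at (284,170). The nearest is (250,173); I'll check it in a crop and measure it and the balance.

```bash
python3 - <<'E'
from h import *
ims={n:dict(np.load(f"/tmp/{n}.npz")) for n in ["top","scene"]}
cr=[]
for n,(u,v,a,b) in {"top":(215,130,125,75),"scene":(190,140,125,75)}.items():
    cr.append(cv2.resize(ims[n]["color"][v:v+b,u:u+a,::-1],(750,450),interpolation=cv2.INTER_CUBIC)[:298*450//298])
cv2.imwrite("pics/crop.png",cv2.resize(np.vstack(cr),(560,600)))
def onplane(im,uv,z):
    T=np.linalg.inv(im["camera_from_world"]);K=im["K"]
    d=np.array([(uv[0]-K[0,2])/K[0,0],-(uv[1]-K[1,2])/K[1,1],-1]);d=T[:3,:3]@d;o=T[:3,3]
    return o+d*(z-o[2])/d[2]
for n,(bx) in {"top":(230,160,270,186),"scene":(222,195,258,220)}.items():
    im=ims[n];W=pts(im);hsv=cv2.cvtColor(im["color"],cv2.COLOR_RGB2HSV)
    m=cv2.inRange(hsv,(5,110,60),(24,255,255));mm=np.zeros_like(m);mm[bx[1]:bx[3],bx[0]:bx[2]]=m[bx[1]:bx[3],bx[0]:bx[2]]
    mm=cv2.morphologyEx(mm,cv2.MORPH_CLOSE,np.ones((5,5)))
    v,u=np.nonzero(mm);P=W[v,u]
    XY=np.array([onplane(im,q,0.012) for q in zip(u,v)])[:,:2]
    r=cv2.minAreaRect((XY*1000).astype(np.float32));print(n,"wedge rect mm",r,cv2.boxPoints(r).round(0).tolist())
    A=np.c_[P[:,:2],np.ones(len(P))];g=np.linalg.lstsq(A,P[:,2],rcond=None)[0];print("slope",g, "mean",P.mean(0),P[:,2].min(),P[:,2].max())
    b=(abs(W[...,2]-.06)<.006)&(abs(W[...,0]-.62)<.17)&(abs(W[...,1]+.13)<.16)
    k,l,s,c=cv2.connectedComponentsWithStats(b.astype(np.uint8));i=1+s[1:,4].argmax()
    r=cv2.minAreaRect((W[l==i][:,:2]*1000).astype(np.float32));print("bal",s[i],r,cv2.boxPoints(r).round(0).tolist())
    # nearby things
    for nm,lo,hi in [("hi",.03,.5)]:
        q=(W[...,2]>lo)&(W[...,2]<hi)&(abs(W[...,0]-.6)<.14)&(W[...,1]>-.02)&(W[...,1]<.35)
        k,l,s,c=cv2.connectedComponentsWithStats(q.astype(np.uint8))
        for i in range(1,k):
            if s[i,4]>15: p=W[l==i];print(nm,p.min(0).round(3),p.max(0).round(3))
E
```

```text
top wedge rect mm ((595.1032104492188, 50.657867431640625), (99.65754699707031, 53.954139709472656), 74.93900299072266) [[556.0, 10.0], [608.0, -4.0], [634.0, 92.0], [582.0, 106.0]]
slope [ 0.06727592  0.17865579 -0.03752833] mean [0.59475595 0.05100619 0.01159697] -0.006651808055811115 0.02972799793425218
bal [ 272  126   62   52 1645] ((588.518798828125, -157.15032958984375), (207.129638671875, 179.33255004882812), 75.9560775756836) [[476.0, -236.0], [650.0, -279.0], [701.0, -78.0], [527.0, -35.0]]
hi [0.679 0.072 0.033] [0.732 0.124 0.075]
hi [0.618 0.167 0.03 ] [0.74  0.35  0.171]
scene wedge rect mm ((596.5287475585938, 60.13917922973633), (90.92412567138672, 60.3207893371582), 75.45822143554688) [[556.0, 24.0], [614.0, 9.0], [637.0, 97.0], [579.0, 112.0]]
slope [ 0.04275577  0.14656864 -0.02298092] mean [0.59330674 0.06211575 0.01149059] -0.001808924956739455 0.02331488431782691
bal [234 153  64  35 921] ((587.5588989257812, -152.71481323242188), (208.81959533691406, 175.41311645507812), 75.61089324951172) [[477.0, -232.0], [647.0, -276.0], [698.0, -73.0], [529.0, -30.0]]
hi [0.617 0.167 0.03 ] [0.74  0.35  0.165]
hi [0.675 0.072 0.03 ] [0.73  0.128 0.067]
```

View pics/crop.png

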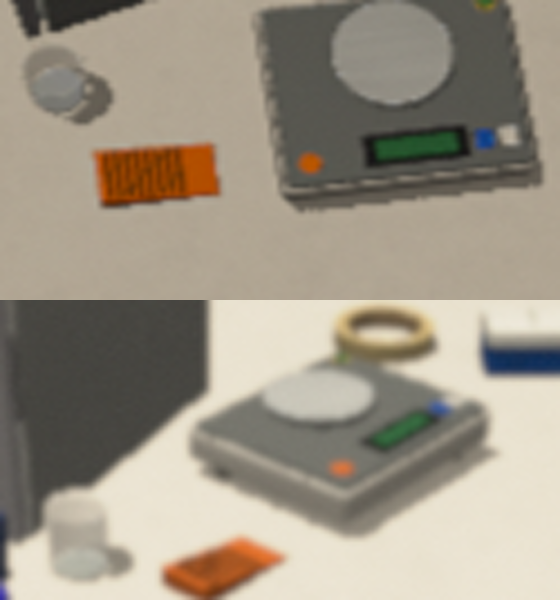

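The crop shows the ribbed orange wedge (top px 250,173), with its thin, plain end toward the balance. It is parallel to the balance's y axis but about 19 mm off the foot's line, on the far side. The dot is at (284,170) and the beaker at (229,151). Plan: nudge the wedge sideways 19 mm, then push it from the back.

>>> send_rows(
  xyz=[
    [0.03,0.037,0],
    [0.03,0.037,0],
    [0.03,0.037,0],
    [0.03,0.037,0],
    [0.03,0.037,0],
    [0.03,0.037,0],
    [0.03,0.037,0],
    [0.03,0.037,0],
    [0.03,0.037,0],
    [0.03,0.037,0],
    [0.03,0.037,0],
    [0.03,0.037,0],
  ],
  delta_rot=[
    [0,0,-2.5],
    [0,0,-2.5],
    [0,0,-2.5],
    [0,0,-2.5],
    [0,0,-2.5],
    [0,0,-2.5],
    [0,0,-2.5],
    [0,0,-2.5],
    [0,0,-2.5],
    [0,0,-2.5],
    [0,0,-2.5],
    [0,0,-2.5],
  ],
  gripper=0.02,
)

```text
clock: 1.3
position: [0.5112, -0.1091, 0.2311]
ee_rot: [0.0, 0.992, -0.13, -0.0]
contact_force: [0.6, -0.9, 0.3]
width: 0.02
gripper_force: 0.0
```

>>> send_rows(
  xyz=[
    [0.0274,0.0322,0],
    [0.0274,0.0322,0],
    [0.0274,0.0322,0],
    [0.0274,0.0322,0],
    [0.0274,0.0322,0],
    [0,0,-0.045],
    [0,0,-0.045],
    [0,0,-0.045],
    [0,0,-0.04],
    [0,0,-0.03],
    [0,0,-0.016],
    [0,0,0],
  ],
  delta_rot=[
    [0,0,0],
    [0,0,0],
    [0,0,0],
    [0,0,0],
    [0,0,0],
    [0,0,0],
    [0,0,0],
    [0,0,0],
    [0,0,0],
    [0,0,0],
    [0,0,0],
    [0,0,0],
  ],
)

```text
clock: 2.5
position: [0.6447, 0.05, 0.0068]
ee_rot: [0.0, 0.992, -0.129, -0.004]
contact_force: [0.3, -0.4, -0.2]
width: 0.0196
gripper_force: 0.0
```

>>> send_rows(
  xyz=[
    [-0.003,0.0008,0],
    [-0.003,0.0008,0],
    [-0.003,0.0008,0],
    [-0.003,0.0008,0],
    [-0.003,0.0008,0],
    [-0.003,0.0008,0],
    [-0.003,0.0008,0],
    [-0.003,0.0008,0],
    [-0.003,0.0008,0],
    [-0.003,0.0008,0],
    [0,0,0],
  ],
  delta_rot=[
    [0,0,0],
    [0,0,0],
    [0,0,0],
    [0,0,0],
    [0,0,0],
    [0,0,0],
    [0,0,0],
    [0,0,0],
    [0,0,0],
    [0,0,0],
    [0,0,0],
  ],
)

```text
clock: 3.6
position: [0.617, 0.0581, 0.0104]
ee_rot: [0.0, 0.992, -0.129, -0.0]
contact_force: [0.1, -0.0, 1.6]
width: 0.0197
gripper_force: 0.5
```

>>> send_rows(
  xyz=[
    [0.01,-0.0025,0],
    [0.01,-0.0025,0],
    [0,0,0.04],
    [0,0.02,0.045],
    [0,0.04,0.03],
    [0,0.04,0.02],
    [0,0.03,0],
    [0,0.02,0],
    [0,0,0],
    [0,0,0],
    [0,0,0],
  ],
  delta_rot=[
    [0,0,0],
    [0,0,0],
    [0,0,8.2],
    [0,0,8.2],
    [0,0,8.2],
    [0,0,8.2],
    [0,0,8.2],
    [0,0,8.2],
    [0,0,8.2],
    [0,0,8.2],
    [0,0,8.2],
  ],
)

```text
clock: 4.7
position: [0.6382, 0.2033, 0.1449]
ee_rot: [0.0, 0.869, 0.495, -0.0]
contact_force: [-0.6, 0.1, 0.5]
width: 0.02
gripper_force: 0.0
```

```bash
cat >> h.py <<'E'
def onplane(im,uv,z):
    T=np.linalg.inv(im["camera_from_world"]);K=im["K"]
    d=np.array([(uv[0]-K[0,2])/K[0,0],-(uv[1]-K[1,2])/K[1,1],-1]);d=T[:3,:3]@d;o=T[:3,3]
    return o+d*(z-o[2])/d[2]
def look(n,tag):
    im=viewer.get_image(n);cv2.imwrite(f"pics/{tag}.png",cv2.resize(im["color"][120:240,170:330,::-1],(800,600),interpolation=cv2.INTER_CUBIC))
    hsv=cv2.cvtColor(im["color"],cv2.COLOR_RGB2HSV);W=pts(im)
    m=cv2.morphologyEx(cv2.inRange(hsv,(5,110,60),(24,255,255)),cv2.MORPH_CLOSE,np.ones((5,5)))
    k,l,s,c=cv2.connectedComponentsWithStats(m)
    for i in range(1,k):
        if s[i,4]<15 : continue
        v,u=np.nonzero(l==i);w=np.nanmedian(W[l==i],0)
        if w[1]>.3: continue
        z=.06 if w[2]>.04 else .012
        XY=np.array([onplane(im,q,z) for q in zip(u,v)])[:,:2]
        print(n,c[i].round(1),s[i,4],w.round(3),XY.mean(0).round(4),cv2.minAreaRect((XY*1000).astype(np.float32)))
    b=(abs(W[...,2]-.06)<.006)&(abs(W[...,0]-.62)<.17)&(abs(W[...,1]+.13)<.16)
    k,l,s,c=cv2.connectedComponentsWithStats(b.astype(np.uint8));i=1+s[1:,4].argmax()
    print("bal",cv2.minAreaRect((W[l==i][:,:2]*1000).astype(np.float32)))
E
python3 -c "
from h import *
look('top','t2');look('scene','s2');s=readout.get_state();print(s['position'],s['ee_rot'],s['qpos'])"
```

```text
top [356.8 115.1] 225 [ 0.653 -0.413  0.023] [ 0.6563 -0.4161] ((657.3382568359375, -415.29754638671875), (96.22026824951172, 98.82618713378906), 66.20346069335938)
top [254.6 175.8] 241 [0.577 0.037 0.009] [0.5773 0.0369] ((577.0728149414062, 38.63008117675781), (70.37603759765625, 52.513553619384766), 79.26222229003906)
top [283.8 170.3] 26 [ 0.547 -0.065  0.06 ] [ 0.5461 -0.0652] ((545.178466796875, -65.82589721679688), (18.18836212158203, 18.50163459777832), 24.03078842163086)
bal ((588.3636474609375, -156.2412872314453), (208.78048706054688, 179.1524200439453), 76.03075408935547)
scene [266.  181.5] 16 [ 0.547 -0.068  0.058] [ 0.5461 -0.067 ] ((546.0581665039062, -67.052490234375), (14.950418472290039, 21.17949676513672), 24.88799476623535)
scene [242.  208.4] 234 [0.577 0.068 0.012] [0.5778 0.0655] ((579.3668823242188, 62.576499938964844), (92.34766387939453, 59.28993606567383), 78.28522491455078)
bal ((586.1424560546875, -154.28900146484375), (204.92225646972656, 177.55894470214844), 75.67962646484375)
[0.63819992 0.20304855 0.14494952] [ 3.44100133e-06  8.70554590e-01  4.92071834e-01 -1.26209736e-04] [ 2.04265692e-01  4.69702443e-01  1.41862138e+00 -8.79973402e-05
  1.25350711e+00  7.46153358e-01]
```

View pics/t2.png

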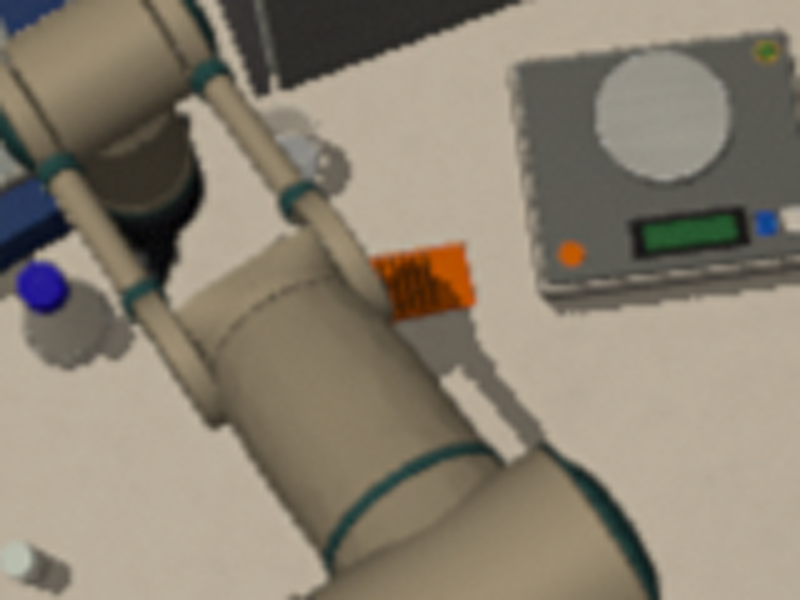

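```bash
python3 - <<'E'
from h import *
im=dict(np.load("/tmp/top.npz"));W=pts(im);h=cv2.cvtColor(im["color"],cv2.COLOR_RGB2HSV)
m=cv2.inRange(h,(110,150,60),(130,255,255))[170:187,170:190]
w=W[170:187,170:190][m>0];print(w.min(0),np.median(w,0),w.max(0))
q=W[165:200,165:200];q=q[(q[...,2]>.02)&(q[...,0]<.68)];print(q.min(0),q.max(0))
E
```

```text
[0.63126674 0.28293041 0.10725822] [0.64543815 0.29709208 0.12157808] [0.662012   0.31060372 0.13208936]
[0.1601059  0.18844707 0.02025953] [0.67315921 0.32504118 1.80632439]
```

>>> send_rows(
  xyz=[
    [-0.0205,-0.0355,0],
    [-0.0205,-0.0355,0],
    [0,0,-0.04],
    [0,0,-0.04],
    [0,0,-0.035],
    [0,0,-0.02],
    [0,0,0],
  ],
  delta_rot=[
    [0,0,8.3],
    [0,0,8.3],
    [0,0,0],
    [0,0,0],
    [0,0,0],
    [0,0,0],
    [0,0,0],
  ],
)

```text
clock: 5.5
position: [0.5943, 0.1314, 0.007]
ee_rot: [-0.002, 0.791, 0.611, -0.003]
contact_force: [-0.8, -0.2, 0.4]
width: 0.0199
gripper_force: 0.0
```

>>> send_rows(
  xyz=[
    [-0.0019,-0.0078,0],
    [-0.0019,-0.0078,0],
    [-0.0019,-0.0078,0],
    [-0.0019,-0.0078,0],
    [-0.0019,-0.0078,0],
    [-0.0019,-0.0078,0],
    [-0.0019,-0.0078,0],
    [-0.0019,-0.0078,0],
    [-0.0019,-0.0078,0],
    [-0.0019,-0.0078,0],
    [-0.0019,-0.0078,0],
    [0,0,0],
  ],
  delta_rot=[
    [0,0,0],
    [0,0,0],
    [0,0,0],
    [0,0,0],
    [0,0,0],
    [0,0,0],
    [0,0,0],
    [0,0,0],
    [0,0,0],
    [0,0,0],
    [0,0,0],
    [0,0,0],
  ],
)

```text
clock: 6.7
position: [0.575, 0.045, 0.0101]
ee_rot: [-0.0, 0.791, 0.612, -0.001]
contact_force: [0.8, 0.4, 0.0]
width: 0.0197
gripper_force: 0.0
```

```bash
python3 -c "
from h import *
look('top','t3');look('scene','s3');s=readout.get_state();print(s['position'],s['contact_force'])
a=cv2.imread('pics/t3.png');b=cv2.imread('pics/s3.png');cv2.imwrite('pics/c3.png',cv2.resize(np.vstack([a,b]),(480,600)))"
```

```text
top [356.8 115.1] 227 [ 0.652 -0.411  0.024] [ 0.6563 -0.4161] ((657.3382568359375, -415.29754638671875), (96.22026824951172, 98.82618713378906), 66.20346069335938)
top [458.9 136.5] 44 [ 0.423 -0.702  0.09 ] [ 0.4271 -0.7174] ((423.6866149902344, -716.2186279296875), (14.813563346862793, 59.82454299926758), 63.19960021972656)
bal ((587.5568237304688, -157.29788208007812), (206.2158203125, 178.72344970703125), 75.73523712158203)
scene [258.7 200.3] 146 [ 0.545 -0.001  0.01 ] [ 0.5462 -0.0073] ((546.2347412109375, -2.7688369750976562), (100.412353515625, 44.726383209228516), 86.62348937988281)
bal ((586.718505859375, -155.31028747558594), (205.15579223632812, 174.22645568847656), 75.4834213256836)
[0.57537347 0.04585729 0.01017987] [ 0.27077141  1.05538293 -0.31034366]
```

View pics/c3.png

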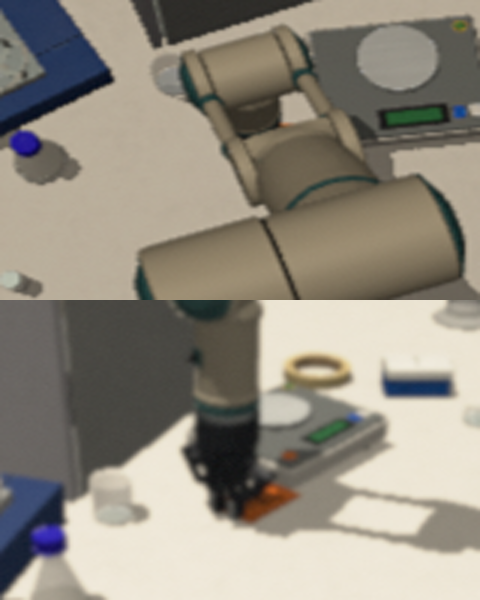

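```bash
python3 - <<'E'
from h import *
im=viewer.get_image("scene")
h=cv2.cvtColor(im["color"],cv2.COLOR_RGB2HSV);m=cv2.inRange(h,(3,110,50),(24,255,255))
# near-robot bottom edge: lowest orange pixel per column
foot=np.array([.5455,-.066])
for u in range(248,274,2):
    v=np.nonzero(m[190:225,u])[0]
    if len(v):
        p=onplane(im,(u,v.max()+190.5),.0)[:2];q=p-foot
        print(u,v.max()+190,p.round(4),"along",(q@[.25,.968]).round(4),"lat(+x)",(q@[.968,-.25]).round(4))
E
```

```text
250 206 [0.5646 0.0279] along 0.0957 lat(+x) -0.005
252 208 [0.5527 0.0356] along 0.1001 lat(+x) -0.0184
254 208 [0.5462 0.0322] along 0.0953 lat(+x) -0.0238
256 206 [0.5451 0.0179] along 0.0811 lat(+x) -0.0213
258 205 [0.5413 0.0089] along 0.0715 lat(+x) -0.0228
260 204 [ 5.375e-01 -1.000e-04] along 0.0618 lat(+x) -0.0242
262 202 [ 0.5363 -0.0149] along 0.0471 lat(+x) -0.0216
264 201 [ 0.5324 -0.0242] along 0.0372 lat(+x) -0.0231
266 200 [ 0.5285 -0.0334] along 0.0273 lat(+x) -0.0246
268 198 [ 0.5272 -0.0488] along 0.0121 lat(+x) -0.022
```

Wedge is aligned with the foot within about 2 mm, and roughly 20 mm short of tight.

>>> send_rows(
  xyz=[
    [-0.0008,-0.0029,0],
    [-0.0008,-0.0029,0],
    [-0.0008,-0.0029,0],
    [-0.0008,-0.0029,0],
    [-0.0008,-0.0029,0],
    [0,0,0],
  ],
  delta_rot=[
    [0,0,0],
    [0,0,0],
    [0,0,0],
    [0,0,0],
    [0,0,0],
    [0,0,0],
  ],
)

```text
clock: 7.45
position: [0.5715, 0.0312, 0.0103]
ee_rot: [0.0, 0.79, 0.613, -0.0]
contact_force: [-0.2, -0.3, -0.3]
width: 0.0202
gripper_force: 0.0
```

>>> send_rows(
  xyz=[
    [-0.0003,-0.001,0],
    [-0.0003,-0.001,0],
    [0,0,0],
  ],
  delta_rot=[
    [0,0,0],
    [0,0,0],
    [0,0,0],
  ],
)

```text
clock: 7.75
position: [0.571, 0.0296, 0.0104]
ee_rot: [0.0, 0.79, 0.613, 0.0]
contact_force: [-0.0, -0.1, 0.8]
width: 0.0201
gripper_force: 0.0
```

>>> send_rows(
  xyz=[
    [-0.0003,-0.001,0],
    [-0.0003,-0.001,0],
    [-0.0003,-0.001,0],
    [0,0,0],
  ],
  delta_rot=[
    [0,0,0],
    [0,0,0],
    [0,0,0],
    [0,0,0],
  ],
)

```text
clock: 8.15
position: [0.5701, 0.0266, 0.0104]
ee_rot: [0.0, 0.79, 0.613, -0.0]
contact_force: [-0.7, 0.6, -0.5]
width: 0.0201
gripper_force: 0.1
```

>>> send_rows(
  xyz=[
    [-0.0003,-0.001,0],
    [-0.0003,-0.001,0],
    [0,0,0],
  ],
  delta_rot=[
    [0,0,0],
    [0,0,0],
    [0,0,0],
  ],
)

```text
clock: 8.45
position: [0.5695, 0.0245, 0.0103]
ee_rot: [0.0, 0.79, 0.613, -0.0]
contact_force: [0.1, -0.3, -0.7]
width: 0.02
gripper_force: 0.1
```

>>> send_rows(
  xyz=[
    [-0.0003,-0.001,0],
    [0,0,0],
  ],
  delta_rot=[
    [0,0,0],
    [0,0,0],
  ],
)

```text
clock: 8.65
position: [0.5692, 0.0236, 0.0104]
ee_rot: [0.0, 0.79, 0.613, -0.0]
contact_force: [-0.3, 0.6, -0.1]
width: 0.0201
gripper_force: 0.1
```

>>> send_rows(
  xyz=[
    [-0.0003,-0.001,0],
    [0,0,0],
  ],
  delta_rot=[
    [0,0,0],
    [0,0,0],
  ],
)

```text
clock: 8.85
position: [0.5689, 0.0227, 0.0103]
ee_rot: [0.0, 0.79, 0.613, 0.0]
contact_force: [0.3, 0.6, 0.4]
width: 0.0194
gripper_force: 0.2
```

>>> send_rows(
  xyz=[
    [-0.0003,-0.001,0],
    [0,0,0],
  ],
  delta_rot=[
    [0,0,0],
    [0,0,0],
  ],
)

```text
clock: 9.05
position: [0.5687, 0.022, 0.0103]
ee_rot: [-0.0, 0.79, 0.613, 0.0]
contact_force: [0.3, 2.2, -0.7]
width: 0.0204
gripper_force: 1.1
```

>>> send_rows(
  xyz=[
    [-0.0003,-0.001,0],
    [0,0,0],
  ],
  delta_rot=[
    [0,0,0],
    [0,0,0],
  ],
)

```text
clock: 9.25
position: [0.5686, 0.0214, 0.0103]
ee_rot: [-0.0, 0.791, 0.612, 0.001]
contact_force: [2.4, 4.8, -0.1]
width: 0.0198
gripper_force: 2.5
```

>>> send_rows(
  xyz=[
    [-0.0001,-0.0005,0],
    [0,0,0],
  ],
  delta_rot=[
    [0,0,0],
    [0,0,0],
  ],
)

```text
clock: 9.45
position: [0.5686, 0.0211, 0.0104]
ee_rot: [-0.0, 0.791, 0.612, 0.001]
contact_force: [1.0, 6.1, 0.5]
width: 0.0198
gripper_force: 3.0
```

>>> send_rows(
  xyz=[
    [0.002,0.008,0],
    [0.005,0.02,0],
    [0.005,0.02,0],
    [0,0,0.04],
    [0,0,0.045],
    [0,0,0.03],
    [0,0,0],
    [0,0,0],
  ],
  delta_rot=[
    [0,0,0],
    [0,0,0],
    [0,0,0],
    [0,0,0],
    [0,0,0],
    [0,0,0],
    [0,0,0],
    [0,0,0],
  ],
  gripper=0.0,
)

```text
clock: 10.25
position: [0.5802, 0.0679, 0.1259]
ee_rot: [0.001, 0.79, 0.613, 0.0]
contact_force: [-0.1, 0.5, -0.1]
width: 0.0001
gripper_force: 0.0
```

```bash
python3 -c "
from h import *
look('top','t4');look('scene','s4');s=readout.get_state();print(s['position'],s['contact_force'],s['width'])"
```

```text
top [356.9 115.1] 229 [ 0.652 -0.414  0.024] [ 0.6561 -0.4163] ((657.3382568359375, -415.29754638671875), (96.22026824951172, 98.82618713378906), 66.20346069335938)
top [458.4 136.7] 22 [ 0.423 -0.702  0.084] [ 0.4273 -0.7154] ((423.0189208984375, -715.9099731445312), (14.802001953125, 35.075843811035156), 63.301902770996094)
top [267.3 171.2] 63 [ 0.575 -0.008  0.019] [ 0.5761 -0.0138] ((572.347412109375, -14.989828109741211), (44.876861572265625, 23.117835998535156), 68.42672729492188)
bal ((587.556396484375, -156.8046417236328), (207.5647430419922, 179.18983459472656), 75.78705596923828)
scene [266.1 181.6] 17 [ 0.545 -0.067  0.06 ] [ 0.5454 -0.0667] ((546.0581665039062, -67.052490234375), (14.950418472290039, 21.17949676513672), 24.88799476623535)
scene [259.1 198.4] 187 [ 0.549 -0.015  0.012] [ 0.5501 -0.0183] ((552.1807250976562, -26.608474731445312), (94.8099136352539, 59.19471740722656), 74.94232940673828)
bal ((584.5672607421875, -154.8033905029297), (204.99742126464844, 174.52210998535156), 75.53239440917969)
[0.57890762 0.06795058 0.12398161] [-0.42664672  0.52755264 -0.25287983] 4.4854322577591786e-06
```

View pics/s4.png

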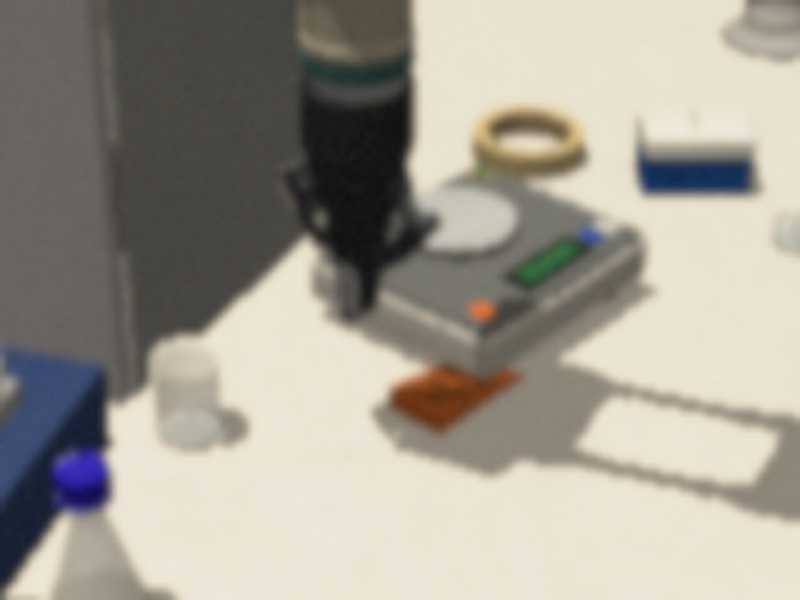

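The wedge sits squarely under the corner (crop px 395–520, 365–430). The dot at (482,310) has not moved. Next is the press.

>>> send_rows(
  xyz=[
    [-0.011,-0.0447,0],
    [-0.011,-0.0447,0],
    [-0.011,-0.0447,0],
    [0,0,-0.03],
    [0,0,-0.02],
    [0,0,-0.006],
    [0,0,0],
  ],
  delta_rot=[
    [0,0,0],
    [0,0,0],
    [0,0,0],
    [0,0,0],
    [0,0,0],
    [0,0,0],
    [0,0,0],
  ],
)

```text
clock: 11.05
position: [0.5457, -0.0656, 0.0674]
ee_rot: [-0.002, 0.79, 0.613, -0.001]
contact_force: [0.1, -0.4, -0.5]
width: -0.0002
gripper_force: 0.0
```

>>> send_rows(
  xyz=[
    [0,0,-0.002],
    [0,0,-0.002],
    [0,0,-0.001],
    [0,0,0],
  ],
  delta_rot=[
    [0,0,0],
    [0,0,0],
    [0,0,0],
    [0,0,0],
  ],
)

```text
clock: 11.45
position: [0.5474, -0.0657, 0.0647]
ee_rot: [0.0, 0.79, 0.613, 0.0]
contact_force: [-0.4, -0.1, 0.2]
width: -0.0002
gripper_force: 0.0
```

>>> send_rows(
  xyz=[
    [0,0,-0.001],
    [0,0,-0.001],
    [0,0,-0.001],
    [0,0,-0.001],
    [0,0,0],
  ],
  delta_rot=[
    [0,0,0],
    [0,0,0],
    [0,0,0],
    [0,0,0],
    [0,0,0],
  ],
)

```text
clock: 11.95
position: [0.5471, -0.0659, 0.0602]
ee_rot: [-0.0, 0.79, 0.613, -0.0]
contact_force: [-0.8, 0.9, -0.3]
width: -0.0001
gripper_force: 0.0
```

>>> send_rows(
  xyz=[
    [0,0,-0.001],
    [0,0,0],
  ],
  delta_rot=[
    [0,0,0],
    [0,0,0],
  ],
)

```text
clock: 12.15
position: [0.5472, -0.0659, 0.06]
ee_rot: [0.0, 0.79, 0.613, 0.0]
contact_force: [-1.9, -0.4, 4.7]
width: -0.0004
gripper_force: 2.5
```

Contact at z = 0.060, about 5 N per mm.

>>> send_rows(
  xyz=[
    [0,0,-0.001],
    [0,0,-0.0007],
    [0,0,0],
  ],
  delta_rot=[
    [0,0,0],
    [0,0,0],
    [0,0,0],
  ],
)

```text
clock: 12.45
position: [0.5472, -0.0659, 0.0598]
ee_rot: [0.0, 0.79, 0.613, 0.0]
contact_force: [-3.5, 1.4, 15.1]
width: -0.0001
gripper_force: 7.4
```

Holding at 15 N, then releasing.

>>> send_rows(
  xyz=[
    [0,0,0],
    [0,0,0],
    [0,0,0],
    [0,0,0],
    [0,0,0],
    [0,0,0],
    [0,0,0],
    [0,0,0],
  ],
  delta_rot=[
    [0,0,0],
    [0,0,0],
    [0,0,0],
    [0,0,0],
    [0,0,0],
    [0,0,0],
    [0,0,0],
    [0,0,0],
  ],
)

```text
clock: 13.25
position: [0.5472, -0.0659, 0.0598]
ee_rot: [0.0, 0.79, 0.613, 0.0]
contact_force: [-3.9, 1.2, 15.2]
width: -0.0001
gripper_force: 7.3
```

>>> send_rows(
  xyz=[
    [0,0,0.002],
    [0,0,0.005],
    [0,0,0.03],
    [0,0,0.045],
    [0,0,0.04],
    [-0.045,0,0.02],
    [-0.045,0,0],
    [-0.045,0,0],
    [0,0,0],
    [0,0,0],
  ],
  delta_rot=[
    [0,0,0],
    [0,0,0],
    [0,0,0],
    [0,0,0],
    [0,0,0],
    [0,0,0],
    [0,0,0],
    [0,0,0],
    [0,0,0],
    [0,0,0],
  ],
)

```text
clock: 14.25
position: [0.4118, -0.0659, 0.2]
ee_rot: [0.001, 0.791, 0.612, 0.001]
contact_force: [0.9, -0.5, 0.3]
width: -0.0002
gripper_force: 0.0
```

```bash
python3 -c "
from h import *
look('top','t5');look('scene','s5');s=readout.get_state();print(s['position'],s['contact_force'],s['clock'])"
```

```text
top [356.8 115.2] 227 [ 0.651 -0.411  0.023] [ 0.6558 -0.4156] ((657.3382568359375, -415.29754638671875), (96.22026824951172, 98.82618713378906), 66.20346069335938)
top [458.7 136.7] 40 [ 0.423 -0.701  0.088] [ 0.4268 -0.7166] ((420.2091064453125, -714.4620361328125), (14.813553810119629, 59.768592834472656), 63.19966506958008)
top [272.6 175.2] 257 [ 0.551 -0.022  0.017] [ 0.5547 -0.0264] ((552.4495239257812, -36.891178131103516), (96.35247039794922, 54.22435760498047), 74.92108917236328)
bal ((608.666015625, -92.18803405761719), (81.79428100585938, 184.17745971679688), 67.85240936279297)
scene [266.  181.5] 16 [ 0.547 -0.067  0.06 ] [ 0.5461 -0.067 ] ((546.0581665039062, -67.052490234375), (14.950418472290039, 21.17949676513672), 24.88799476623535)
scene [259.1 198.2] 175 [ 0.549 -0.015  0.013] [ 0.5508 -0.0198] ((551.8939208984375, -28.017677307128906), (92.84272003173828, 57.813411712646484), 73.69929504394531)
bal ((586.1626586914062, -153.86618041992188), (207.52578735351562, 175.43869018554688), 74.48963165283203)
[ 0.4135693  -0.06623415  0.20001403] [-0.43565873 -0.7792464  -0.45397413] 14.35
```

View pics/s5.png

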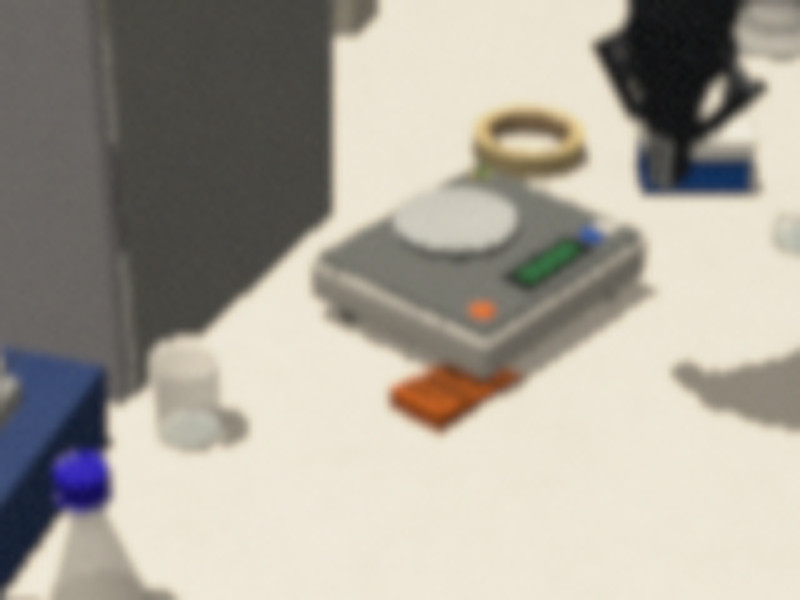

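The wedge (crop px 390–520, 365–430) is still under the orange-dot corner (482,310). The balance is level and in place, and the arm is clear, so I'm handing in.

```bash
python3 -c "
from rig import order
print(order.sign_off())"
```

```text
the job is handed in; nothing more can be done
None
```

I pushed the wedge snug under the short foot (about 6 N), pressed the dot with about 15 N for 0.8 s with no visible rocking or shift, and handed the job in with the arm clear; the hand-in returned no verdict.

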